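# Clip, scan and unclip a die plate

### The arm

A 6-joint arm with a two-finger parallel gripper is mounted at the origin on the work surface. World frame = base frame: x ahead of the robot, y to its left, z up, the work surface at z = 0. Lengths are in m, angles in rad, forces in N, time in s.
With the tool pointing down it reaches from about 0.35 to 0.925 m from the base axis. Payload 6.4 kg.
Tool frame: the origin (TCP) lies at the very end of the fingers, on their centre line; the grasp point (between the pads) lies robot.grip_depth behind it (robot.grip_depth is the distance from the TCP to the grasp point, in m); z points along the fingers, y is the direction in which the jaws open and shut (so a half turn about z gives the same grasp; the last joint's range is limited). The gripper opens to 85 mm and grips with 20 to 120 N. Pads are 22 mm wide; open, the fingers measure 114 mm over their backs; the gripper's body (76 mm by 85 mm) begins 54 mm behind the grasp point. The pads swing forward as they close: fully open they stand 13 mm farther back than shut.
Start: joints at [-1.392, 0.245, 1.558, -0, 1.339, -0.174], TCP at [0.225, -0.61, 0.231] pointing down, gripper open.
Joint ranges: [-3.13, 3.13], [-1.02, 2.26], [0.13, 2.54], [-0.95, 4.09], [0.21, 2.88], [-2.74, 2.74]. Speed limits (rad/s): [2.57, 2.57, 3.14, 3.14, 3.14, 3.14].

### API

Orientations are given as a 3x3 rotation matrix whose columns are the frame's x, y, z axes.
In Python, from bench import status, vision, workorder, robot gives the robot as it stands. The module is installed in compiled form; this text tells all that it offers.
- The arm moves only by the tool send_rows, never from a script. Its argument "targets" is one flat list of numbers, 6 for each row, row after row: the shift along the tool's x, y, z in mm, then the turn, a rotation vector about the tool's x, y, z in rad. In form: [x, y, z, rx, ry, rz, x, y, z, rx, ry, rz, ...]. A call has exactly 10 rows; each row shifts and turns the commanded pose from where the row before left it, along the tool's axes as they then stand; what a row does not reach is not made up. A row lasts 1/10 s, in which the tool goes at most 50 mm and 8.59 degrees, less where a joint would pass 70% of its speed; a pose out of reach is approached as far as the arm can. A call with a gripper value outside its range is refused whole. "gripper" is the closure in counts, from 0 (fully open) to 255 (shut), set as the call begins (left out, the last holds). The fingers move at their own pace and stop on an object; the grip force is fixed at half the most. Time passes only in rows, so rows that do not move let the fingers close, or fill a call up. It gives the time, the measured TCP pose, the force and the opening at its end, in the units of the state.
- status.observe(): the state, without advancing time (a new reading comes with each control period).
- vision.snapshot(name): name is "scene" or "top"; returns a dict with "image" (420x560x3 uint8, red, green, blue), "fx", "fy", "cx", "cy" (pixels), "rvec" (rotation vector, rad) and "tvec" (3), from world to camera coordinates, as OpenCV has them. Camera axes: x right, y down, z forward; pixel columns grow to the right and rows downward; lengths in m; the calibration is good to about 2 mm. A picture is of the moment at which its call begins. There is no depth.
- workorder.hand_in(): hands the job in, once; it reports no verdict.
Trained networks look in a picture, given as the dict that the camera call returned (one of the last four; its "shot" number tells which), for a name from the list of things; names that differ only in an ending like _2 or _b are one class to them, and where a whole thing is asked for, a point or a joint stands for the part that bears it (a point fixed in the world has none). Each returns a list of dicts, best first, with "p" (0 to 1); they miss things now and then, are a little off and sometimes report something else, mostly with a low value. They report only what shows in the picture. A call takes as long as a camera call. They do not tell look-alikes from the thing itself.
- vision.regions_of(picture, query): "region" (420x560 bool, what is visible of it) and "extent" ([centre column, centre row, width, height] in pixels, round what is visible of it).
The state is a dict: "time": time; "qpos": joint angles; "qd": joint speeds; "effort": joint torques, N m; "tool_pos": TCP position; "eef_rot": TCP orientation; "force": force on the tool from outside, world axes, zero at the start; "ft_torque": the same for the moment, N m; "finger_gap": finger opening in m.
Only numpy, scipy, OpenCV 4.12 (cv2) and the standard library are available. Lean on these libraries where they do the work, as an engineer would, in place of code of your own. Each camera call takes 0.05 s, during which the arm holds its last target. There are 200 camera calls.

### The job

Have the die plate that carries the single tooth scanned: set it flat on the scan stage, tucked against both corner stops, with the spring clip out of the way, let go of it, then swing the clip all the way onto the plate's edge and, only with the plate clipped down, press the scan key fully and hold it for about half a second. Then let the key up, swing the clip well clear again and lay the plate flat in the open shallow tray. Set the plate down rather than dropping it, and leave the other plates and the bench things where they are.

Things in the scene. Friction and masses are not known exactly. Their poses are not given: they have to be found in the camera images.
- single_plate: The plate to be scanned, loose, about 0.1 kg: dark metal plate 80 (x) x 60 (y) x 6 mm with an upright plaster block on its centre, 26 (x) x 16 (y) mm, from 6 to 32 mm above the underside, and ONE small white tooth 10 mm high and 12 mm wide on top. Grip it by the block across its 16 mm (closing along y). Origin: centre of the underside, z up. It is symmetrical: half a turn makes no difference.
- bridge_plate: Bystander: the same plate with a longer block (46 mm) and THREE teeth in a row. Leave alone.
- arch_plate: Bystander: the same plate with a low horseshoe-shaped dental arch. Leave alone.
- stage: Scan stage, fixed: grey box 150 (x) x 200 (y) x 30 mm high, origin at the centre of its underside. On top: the seat (see seat), the clip, the scan key, and in the corner at (+63, +88) mm a lamp pillar 20 mm thick that rises to 115 mm above the bench.
- seat (a point): Centre of the plate's proper place on the stage's flat top, 30 mm above the bench (stage frame 0, +35, 30 mm), axes as the stage. The plate lies with its 80 mm along the stage x. Two low steel stops, 4.5 mm high and 6 mm thick, bound it: one along y whose face is 40.5 mm from this point towards +x, one along x whose face is 30.5 mm from it towards +y; its -x and -y sides are open. With the plate against both stops its origin is 0.5 mm from this point in x and in y.
- clip (a joint): Swing of the spring clip about its vertical pivot screw, rad: 0 = fully on (its end stop, toe on the plate), growing counter-clockwise seen from above to 1.45 = fully clear. Below about 0.6 it is in the way of laying or lifting the plate; treat 1.0 and more as well clear. Stiff with friction (about 1.3 N at the post), stays where it is left, and starts anywhere.
- clip_pivot (a point): Centre of the clip's pivot, level with the top of its leaf, 42 mm above the bench (stage frame +35, -17 mm). The leaf points from here, at joint value q, along the direction 150 degrees + q counter-clockwise from the stage's +x.
- clip_leaf: The clip's steel leaf, 12 mm wide and 3 mm thick, which can spring up a few millimetres at the toe but not down; origin on the pivot axis, 39 mm above the bench, its x points along the leaf. At its end a domed toe that rides up on the plate's edge by itself as the clip is swung on (a few N at most) and presses on it with a little under 1 N.
- clip_post (a point): Centre of the top of the upright round finger post on the leaf, 10 mm diameter, 38 mm from the pivot axis; it stands 24 mm above the leaf: from 42 to 66 mm above the bench. Pinch it from above and lead it round the pivot, or push it from the side. With the clip on, the plaster block's face is 25 mm from the post's centre towards the stage's +y, so keep the fingers from reaching far that way: let them close along the stage x, or up to 45 degrees from it with a small opening.
- clip_toe (a point): Lowest point of the clip's toe, 60 mm from the pivot axis, 35.3 mm above the bench when nothing is under it.
- scan_key (a joint): Travel of the spring scan key, m: 0 = up, 0.006 = fully down, which takes about 5 N; counts as pressed beyond 0.004.
- scan_key_top (a point): Centre of the top of the round grey key (24 mm diameter), in its black housing on the stage (stage frame -50, -78 mm). It is pressed straight down.
- tray: Grey plastic finished-work tray, fixed, open at the top: 130 (x) x 110 (y) x 18 mm high outside, walls 4 mm, floor 4 mm thick (its top 4 mm above the bench). Origin: centre of its underside.
- mixing_bowl: Bystander: black rubber bowl, 100 mm across, 75 mm high; origin at the centre of the underside.
- spatula: Bystander: spatula lying flat, 170 mm long, along its x; origin on its underside near its middle.
- monomer: Bystander: amber bottle, 40 mm diameter, 75 mm high.
- glaze: Bystander: glass jar, 38 mm diameter, 60 mm high.
- stone_model: Bystander: plaster model 60 x 50 x 29 mm.
- bur_block: Bystander: aluminium block with burs, 70 x 30 mm, 47 mm high with the burs.
Not all that is in view belongs to the job. Several things have the shape of the tray; the one meant has the colours described above.

How it is judged:
On the way, in this order (a step that is already met when the one before it is completed fails the run):
1. the single-tooth plate lies on the seat against both stops (within 3.5 mm), let go, with the clip still off it (x of single_plate in the frame of seat between -0.0035 and 0.0035 m and y of single_plate in the frame of seat between -0.0035 and 0.0035 m and z of single_plate in the frame of seat below 0.003 m and angle between single_plate's own z axis and vertical below 0.05 rad and angle between the x axis of single_plate and the x axis of seat, either way round below 0.08 rad and value of joint clip above 0.5 rad and contact force between the fingers and single_plate below 0.05 N), for 0.2 s.
2. the clip is swung fully on and presses on the plate (x of single_plate in the frame of seat between -0.0035 and 0.0035 m and y of single_plate in the frame of seat between -0.0035 and 0.0035 m and z of single_plate in the frame of seat below 0.003 m and angle between single_plate's own z axis and vertical below 0.05 rad and angle between the x axis of single_plate and the x axis of seat, either way round below 0.08 rad and value of joint clip below 0.15 rad and contact force between clip_leaf and single_plate above 0.2 N), for 0.2 s.
3. the scan key is held down while the plate is clipped (all of step 2 and value of joint scan_key above 0.004 m), for 0.3 s.
4. the key is up and the clip swung clear again, the plate still on the stage (value of joint clip above 0.9 rad and value of joint scan_key below 0.002 m and distance between single_plate and seat below 0.02 m), for 0.1 s.
At the end, for the whole second after the job is handed in: The single-tooth plate lies flat (within 0.05 rad) and at rest on the floor of the open shallow tray, let go; the clip is swung clear (more than 0.9 rad) and the scan key is up (x of single_plate in the frame of tray between -0.06 and 0.06 m and y of single_plate in the frame of tray between -0.05 and 0.05 m and z of single_plate in the frame of tray below 0.007 m and angle between single_plate's own z axis and vertical below 0.05 rad and linear speed of single_plate below 0.02 m/s and contact force between the fingers and single_plate below 0.05 N and value of joint clip above 0.9 rad and value of joint scan_key below 0.002 m); the robot touches nothing.
It fails at once if the scan key is pressed while the clip is not on the plate (value of joint scan_key above 0.004 m and value of joint clip above 0.3 rad).
It fails at once if the plate is dropped (moves faster than 0.5 m/s while not held) (linear speed of single_plate above 0.5 m/s and contact force between the fingers and single_plate below 0.05 N).
It fails at once if the plate is tipped by more than 0.6 rad (angle between single_plate's own z axis and vertical above 0.6 rad).
It fails at once if another plate or a bench thing is shifted by more than 20 mm (distance of any of mixing_bowl, spatula, monomer, glaze, stone_model, bur_block, bridge_plate, arch_plate from where it was at the start of the episode above 0.02 m).
It also fails if it takes over 72 s, if anything falls off the work surface, if the arm or the gripper's body presses on something with over 40 N, if the wrist force passes 120 N, or if a joint passes its speed limit or range.

## Working session

There is one attempt and no reset: what is moved stays moved. The work goes in short steps, Python scripts to look and compute and a tool call to move; the robot and the scene stay as the last step left them, time stands still between calls to the robot, and variables do not carry over. Pictures are saved under pics/ and viewed, about 8 in all and at most 12, crops included, and the job is handed in when it is done.

Besides the shell and the picture viewer there is one more tool, called after "Request:" as a command line: name --argument value ..., lists and objects as JSON in quotes. send_rows: Moves the arm, as the interface text tells. Its arguments: {"type":"object","properties":{"targets":{"type":"array","items":{"type":"number"}},"gripper":{"type":"number"}},"required":["targets"]}

```bash
mkdir -p pics
cat > h.py <<'E'
import numpy as np, cv2
from bench import status, vision, workorder, robot
def cam(s):
    R=cv2.Rodrigues(np.array(s["rvec"],float))[0]; t=np.array(s["tvec"],float).ravel(); return R,t
def w(s,u,v,z):
    R,t=cam(s); d=R.T@np.array([(u-s["cx"])/s["fx"],(v-s["cy"])/s["fy"],1.]); c=-R.T@t
    return c+d*(z-c[2])/d[2]
def px(s,P):
    R,t=cam(s); q=R@np.array(P,float)+t; return s["fx"]*q[0]/q[2]+s["cx"], s["fy"]*q[1]/q[2]+s["cy"]
def save(s,name,box=None,k=1):
    im=s["image"][:,:,::-1]
    if box: im=im[box[1]:box[3],box[0]:box[2]]
    cv2.imwrite("pics/"+name,cv2.resize(im,None,fx=k,fy=k,interpolation=cv2.INTER_CUBIC))
E
python3 - <<'E'
from h import *
print(robot.grip_depth)
for n in("scene","top"):
    s=vision.snapshot(n); save(s,n+".png",None,1.4)
    R,t=cam(s);print(n,s["fx"],(-R.T@t).round(3))
    for q in["single_plate","bridge_plate","arch_plate","stage","clip_leaf","clip_post","scan_key_top","tray"]:
        print(q,[(round(r["p"],2),np.round(r["extent"]).tolist(),w(s,*r["extent"][:2],0.03).round(3).tolist()) for r in vision.regions_of(s,q)[:3]])
E
```

```text
0.0187
scene 410.8333233551369 [ 1.066 -0.624  0.741]
single_plate [(0.57, [93.0, 335.0, 48.0, 36.0], [0.431, -0.369, 0.03])]
bridge_plate [(0.56, [261.0, 188.0, 28.0, 23.0], [0.406, 0.295, 0.03]), (0.16, [252.0, 248.0, 92.0, 71.0], [0.555, 0.035, 0.03])]
arch_plate [(0.72, [167.0, 357.0, 49.0, 35.0], [0.602, -0.325, 0.03]), (0.48, [289.0, 309.0, 47.0, 54.0], [0.746, -0.092, 0.03])]
stage [(0.83, [251.0, 247.0, 93.0, 72.0], [0.549, 0.039, 0.03])]
clip_leaf [(0.62, [242.0, 244.0, 21.0, 4.0], [0.522, 0.034, 0.03])]
clip_post []
scan_key_top [(0.61, [218.0, 242.0, 9.0, 10.0], [0.461, 0.007, 0.03])]
tray [(0.77, [316.0, 211.0, 54.0, 33.0], [0.618, 0.274, 0.03]), (0.72, [274.0, 166.0, 46.0, 22.0], [0.364, 0.441, 0.03]), (0.67, [164.0, 355.0, 45.0, 36.0], [0.594, -0.325, 0.03])]
top 453.7897952773679 [0.248 0.211 1.569]
single_plate [(0.92, [437.0, 248.0, 23.0, 23.0], [0.405, -0.351, 0.03]), (0.39, [329.0, 212.0, 8.0, 11.0], [0.539, 0.013, 0.03])]
bridge_plate [(0.74, [242.0, 258.0, 23.0, 21.0], [0.388, 0.316, 0.03]), (0.51, [246.0, 202.0, 43.0, 45.0], [0.58, 0.297, 0.03]), (0.48, [330.0, 213.0, 7.0, 12.0], [0.535, 0.011, 0.03])]
arch_plate [(0.76, [420.0, 202.0, 18.0, 21.0], [0.568, -0.305, 0.03]), (0.49, [338.0, 230.0, 10.0, 9.0], [0.476, -0.014, 0.03])]
stage [(0.98, [320.0, 208.0, 63.0, 60.0], [0.554, 0.045, 0.03]), (0.56, [332.0, 213.0, 6.0, 14.0], [0.535, 0.004, 0.03]), (0.47, [420.0, 202.0, 22.0, 27.0], [0.567, -0.308, 0.03])]
clip_leaf []
clip_post [(0.51, [332.0, 211.0, 10.0, 19.0], [0.542, 0.002, 0.03]), (0.34, [246.0, 201.0, 42.0, 46.0], [0.585, 0.3, 0.03]), (0.22, [332.0, 213.0, 12.0, 18.0], [0.534, 0.001, 0.03])]
scan_key_top [(0.61, [422.0, 204.0, 20.0, 23.0], [0.561, -0.313, 0.03])]
tray [(0.97, [116.0, 260.0, 40.0, 42.0], [0.39, 0.739, 0.03]), (0.72, [195.0, 280.0, 45.0, 45.0], [0.319, 0.472, 0.03]), (0.59, [244.0, 200.0, 44.0, 45.0], [0.589, 0.305, 0.03])]
```

View pics/scene.png

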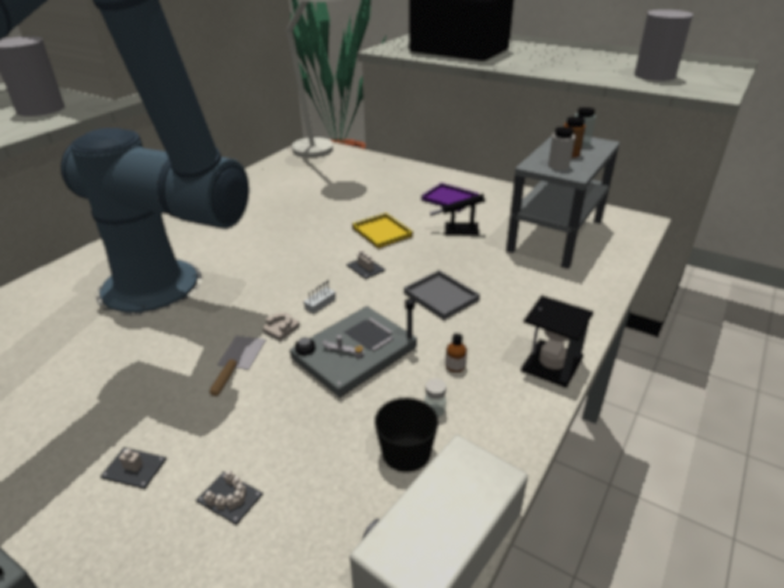

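View pics/top.png

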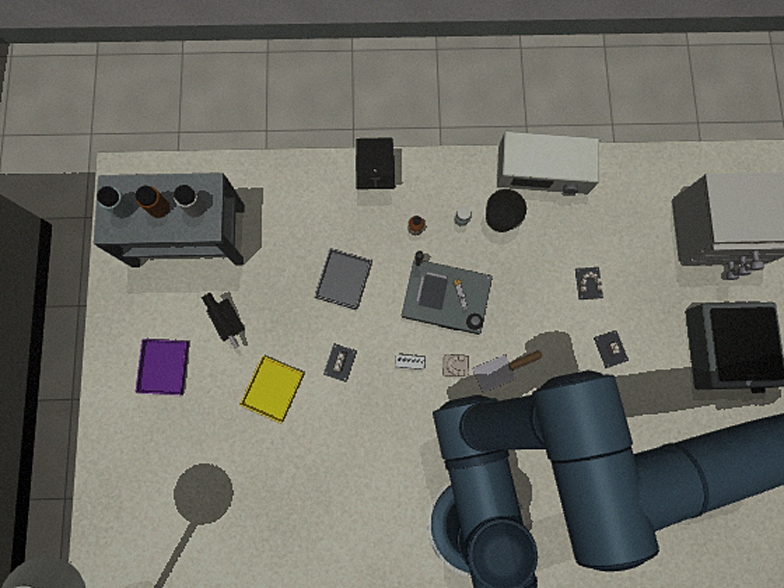

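Run:
```python
from h import *
a=vision.snapshot("scene");b=vision.snapshot("top")
def c(s,x0,y0,W,H,k): return cv2.resize(s["image"][y0:y0+H,x0:x0+W,::-1],(W*k,H*k),interpolation=cv2.INTER_CUBIC)
# scene stage 200..310 x 205..285
L=np.vstack([c(a,204,205,100,80,4),c(a,68,310,100,62,4)[:200]])
Rr=np.vstack([c(b,282,172,80,70,5),c(b,420,232,40,32,5)[:150].repeat(1,1) if 0 else np.zeros((0,400,3),np.uint8)])
p=np.hstack([c(b,417,230,40,40,5),c(b,222,178,40,40,5)])
Rr=np.vstack([Rr,p])[:520]
L=L[:520]; 
H=max(len(L),len(Rr)); f=lambda i:np.vstack([i,np.zeros((H-len(i),i.shape[1],3),np.uint8)])
cv2.imwrite("pics/crop1.png",np.hstack([f(L),f(Rr)]))
# region-based rectangles
for s,q,z in((a,"stage",.03),(b,"stage",.03),(a,"single_plate",.006),(b,"single_plate",.006),(a,"tray",.018),(b,"tray",.018)):
    for r in vision.regions_of(s,q)[:3]:
        m=np.argwhere(r["region"])[:,::-1]
        P=np.array([w(s,u,v,z)[:2] for u,v in m]).astype(np.float32)*1000
        print(q,round(r["p"],2),np.round(r["extent"][:2]),[np.round(x,1) for x in cv2.minAreaRect(P)])
```

```text
stage 0.91 [251. 247.] [array([565.4,  77.5]), array([294.8, 178.5]), np.float64(72.5)]
stage 0.62 [319. 209.] [array([551. ,  46.6]), array([202.4, 170.7]), np.float64(75.3)]
single_plate 0.76 [ 96. 335.] [array([ 408.3, -354.5]), array([85.5, 63.1]), np.float64(16.1)]
single_plate 0.69 [437. 249.] [array([ 406.6, -354.3]), array([79.7, 58.9]), np.float64(16.7)]
single_plate 0.48 [316. 208.] [array([556.7,  42.5]), array([206.5, 178.9]), np.float64(75.7)]
tray 0.92 [316. 210.] [array([602.8, 297.5]), array([127.7, 147. ]), np.float64(72.4)]
tray 0.83 [272. 166.] [array([335. , 471.6]), array([126.7, 152.3]), np.float64(66.4)]
tray 0.56 [322. 138.] [array([379.2, 736.2]), array([135.9, 121.3]), np.float64(80.9)]
tray 0.95 [115. 261.] [array([386.8, 745.3]), array([114.8, 128.6]), np.float64(84.7)]
tray 0.93 [246. 198.] [array([597.6, 303.6]), array([115.2, 131.2]), np.float64(72.9)]
tray 0.77 [194. 281.] [array([327.1, 480.2]), array([112.5, 129.3]), np.float64(64.9)]
```

View pics/crop1.png

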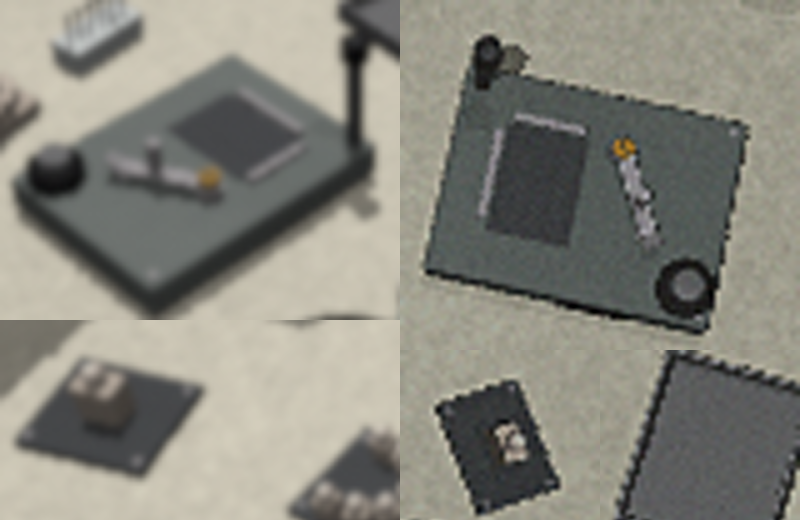

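Top picture: the single-tooth plate is at (437,248). The arch plate (420,202) and bridge plate (242,258) are ruled out because they carry a horseshoe and three teeth. The open grey tray is at (245,200); the yellow (194,281) and purple (115,261) ones have the wrong colours. The clip's pivot screw is at about (326,201) with the leaf pointing towards −x, so it already looks swung off at about 1 rad.

Next I fit the poses.

```bash
cat >> h.py <<'E'
def st(): 
    o=status.observe(); return np.array(o["tool_pos"]),np.array(o["eef_rot"]),o
def plan(pos,jaw,n=10):
    """rows to bring TCP to pos(m), tool down, jaw axis along world angle jaw (mod pi)"""
    p,R,o=st(); y=R[:,1]; d=(jaw-np.arctan2(y[1],y[0])+np.pi/2)%np.pi-np.pi/2
    yy=np.arctan2(y[1],y[0])+d; Y=np.array([np.cos(yy),np.sin(yy),0]); Z=np.array([0,0,-1.]); Rt=np.c_[np.cross(Y,Z),Y,Z]
    from scipy.spatial.transform import Rotation as Ro
    rv=Ro.from_matrix(R.T@Rt).as_rotvec(); step=Ro.from_rotvec(rv/n); Rc=Ro.from_matrix(R); D=(np.array(pos)-p)*1000/n
    print("t",round(o["time"],2),"p",p.round(4),"jaw",round(np.arctan2(y[1],y[0]),3),"turn",round(d,3),"q",np.round(o["qpos"],2),"total tool mm",(R.T@D*n).round(1),"rv",rv.round(3))
    for i in range(n): print(*(Rc.inv().apply(D)).round(1),*(rv/n).round(3),sep=","); Rc=Rc*step
def S(pose,P): # stage-like frame -> world; pose x,y,yaw ; P mm
    x,y,a=pose; P=np.array(P,float)/1000; return np.array([x+np.cos(a)*P[0]-np.sin(a)*P[1],y+np.sin(a)*P[0]+np.cos(a)*P[1],P[2]])
E
python3 - <<'E'
from h import *
from scipy.optimize import least_squares
a=vision.snapshot("scene");b=vision.snapshot("top")
A=lambda x,y:((x+.5)/4-.5+204,(y+.5)/4-.5+205)
B=lambda x,y:((x-400+.5)/5-.5+282,(y+.5)/5-.5+172)
T=[((-40,65,30),B(486,230)),((-40,5,30),B(569,246)),((40,5,30),B(588,131)),((75,-100,30),B(747,123)),((-75,100,30),B(427,268)),((35,-17,42),B(624,148))]
C=[((40,5,30),A(240,178)),((-40,5,30),A(170,130)),((-40,65,30),A(240,90)),((-75,100,30),A(233,55)),((-75,-100,30),A(15,185)),((75,-100,30),A(153,292)),((75,100,30),A(372,152)),((35,-17,42),A(208,178))]
def fit(sets,x0):
    f=lambda p:np.concatenate([(np.array(px(s,S(p,P)))-u)/s["fx"]*k for s,L,k in sets for P,u in L])*454
    return least_squares(f,x0,loss="soft_l1")
for n,ss in(("top",[(b,T,1)]),("scene",[(a,C,1)]),("both",[(b,T,1),(a,C,1)])):
    r=fit(ss,[.55,.045,-.25]); print("stage",n,r.x.round(4),r.fun.round(1).tolist())
stage=r.x
# clip, key by scene
A2=lambda x,y:((x+.5)/4-.5+68,(y-320+.5)/4-.5+310)
B2=lambda x,y,ox,oy,X:((x-X+.5)/5-.5+ox,(y-350+.5)/5-.5+oy)
PA=[((p),A2(*q)) for p,q in zip([(-40,30,6),(40,30,6),(40,-30,6),(-40,-30,6)],[(80,357),(203,387),(140,477),(15,443)])]
PB=[((p),B2(*q,417,230,400)) for p,q in zip([(-40,30,6),(-40,-30,6),(40,-30,6),(40,30,6)],[(480,513),(560,488),(517,381),(437,405)])]
# scene corner order: try cyclic
for sh in range(4):
    names=[p for p,_ in PA]; L=[(names[(i+sh)%4],PA[i][1]) for i in range(4)]
    r=fit([(a,L,1),(b,PB,1)],[.407,-.354,.33]); r2=fit([(b,PB,1)],[.407,-.354,.33]); r3=fit([(a,L,1)],[.407,-.354,.33])
    if r.cost<30: print("plate",sh,r.cost,r.x.round(4),r2.x.round(4),r3.x.round(4))
for q,P in(("post",None),):
    for d in(0,.8,1,1.2):
        pp=S(stage,(35+38*np.cos(np.pi*5/6+d),-17+38*np.sin(np.pi*5/6+d),66)); print(d,[np.round(px(s,pp),1) for s in(a,b)])
print("key h",[ (h,np.round((np.array(px(a,S(stage,(-50,-78,h))))-[204,205])*4,0),np.round((np.array(px(b,S(stage,(-50,-78,h))))-[282,172])*5+[400,0])) for h in(40,46,52)])
print("post seen scene ",A(153,140))
plan([.407,-.354,.1],.33+np.pi/2)
E
```

```text
stage top [ 0.5461  0.0465 -0.2341] [-0.4, -0.1, 0.1, 0.3, 0.7, 1.1, 0.4, -0.7, -0.6, 0.0, -0.2, -0.4]
stage scene [ 0.5487  0.0486 -0.2511] [0.8, 2.0, -1.3, 0.0, -2.5, 0.7, 0.6, -1.1, -1.6, -2.5, -0.2, -0.2, 2.8, -1.9, 1.0, 1.4]
stage both [ 0.5475  0.0477 -0.2422] [-0.8, -0.7, -0.4, -0.2, 0.4, 0.7, 0.1, -0.9, -1.1, -0.7, -0.5, -0.7, 0.3, 1.9, -2.0, 0.1, -3.3, 0.7, -0.4, -1.1, -2.2, -2.2, -0.4, -0.1, 2.1, -2.1, 0.5, 1.4]
plate 0 2.6002084244682355 [ 0.4076 -0.3557  0.2934] [ 0.4048 -0.3564  0.2844] [ 0.409  -0.3556  0.2954]
0 [array([252.9, 234.3]), array([319.3, 207.1])]
0.8 [array([243.4, 238.6]), array([327.6, 209.9])]
1 [array([242. , 240.3]), array([329.8, 209.6])]
1.2 [array([241.1, 242.2]), array([331.9, 208.8])]
key h [(40, array([ 54., 166.]), array([683., 281.])), (46, array([ 53., 159.]), array([684., 279.])), (52, array([ 52., 152.]), array([685., 278.]))]
post seen scene  (241.875, 239.625)
t 1.4 p [ 0.2246 -0.61    0.2313] jaw -1.218 turn -0.023 q [-1.39  0.25  1.56 -0.    1.34 -0.17] total tool mm [ 259.6 -177.2  131.3] rv [-0.     0.     0.023]
26.0,-17.7,13.1,-0.0,0.0,0.002
25.9,-17.8,13.1,-0.0,0.0,0.002
25.9,-17.8,13.1,-0.0,0.0,0.002
25.8,-17.9,13.1,-0.0,0.0,0.002
25.8,-18.0,13.1,-0.0,0.0,0.002
25.8,-18.0,13.1,-0.0,0.0,0.002
25.7,-18.1,13.1,-0.0,0.0,0.002
25.7,-18.1,13.1,-0.0,0.0,0.002
25.6,-18.2,13.1,-0.0,0.0,0.002
25.6,-18.2,13.1,-0.0,0.0,0.002
```

Request:
send_rows --targets '[26,-18,13,0,0,0.006,26,-18,13,0,0,0.006,26,-18,13,0,0,0.006,26,-18,13,0,0,0.006,26,-18,13,0,0,0.006,26,-18,13,0,0,0.006,26,-18,13,0,0,0.006,26,-18,13,0,0,0.006,26,-18,13,0,0,0.006,26,-18,13,0,0,0.006]' --gripper 110

```text
time: 2.4
tool_pos: [0.414, -0.3553, 0.1011]
eef_rot: [[0.958, 0.288, 0.0], [0.288, -0.958, -0.0], [0.0, 0.001, -1.0]]
force: [0.5, -0.5, 1.0]
finger_gap: 0.0487
```

Run:
```python
from h import *
s=vision.snapshot("scene"); save(s,"a1.png",(40,260,180,380),5)
p,R,o=st()
for P in(p,[.407,-.356,.006],[.407,-.356,.032],[.4076,-.3557,.042]): print((np.array(px(s,P))-[40,260]+.5)*5)
print(o["finger_gap"])
plan([.4075,-.3557,.012],.293+np.pi/2)
```

```text
[235.98512516 223.00134902]
[273.75337091 367.69828625]
[257.32795965 328.93826738]
[252.35315406 313.79071359]
0.0483530772607786
t 2.45 p [ 0.4149 -0.3507  0.0984] jaw -1.276 turn -0.002 q [-0.91  0.16  1.92  0.    1.07  0.36] total tool mm [-8.5  3.2 86.3] rv [-0.006 -0.     0.002]
-0.9,0.3,8.6,-0.001,-0.0,0.0
-0.9,0.3,8.6,-0.001,-0.0,0.0
-0.9,0.3,8.6,-0.001,-0.0,0.0
-0.9,0.3,8.6,-0.001,-0.0,0.0
-0.9,0.3,8.6,-0.001,-0.0,0.0
-0.9,0.3,8.6,-0.001,-0.0,0.0
-0.9,0.3,8.6,-0.001,-0.0,0.0
-0.9,0.3,8.6,-0.001,-0.0,0.0
-0.9,0.3,8.6,-0.001,-0.0,0.0
-0.9,0.3,8.6,-0.001,-0.0,0.0
```

View pics/a1.png

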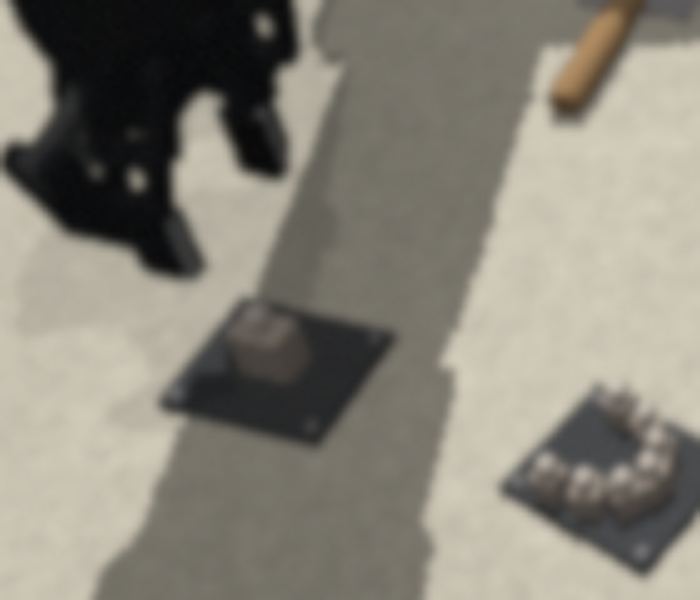

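Run:
```python
from h import *
s=vision.snapshot("scene")
for n,c in(("a",None),):
    C=np.array([w(s,x/5-.5+40,y/5-.5+260,.006) for x,y in[(160,403),(245,298),(397,336),(321,447)]]); print(C.round(4).tolist(),C.mean(0).round(4))
    for i in range(4): d=C[(i+1)%4]-C[i]; print(np.linalg.norm(d).round(4),np.arctan2(d[1],d[0]).round(3))
for q in("scene","top"):
    t=vision.snapshot(q)
    for r in vision.regions_of(t,"single_plate")[:1]:
        m=np.argwhere(r["region"])[:,::-1]; P=np.array([w(t,u,v,.006)[:2] for u,v in m]).astype(np.float32)*1000
        print(q,r["p"],cv2.minAreaRect(P))
plan([.4075,-.3557,.045],.293+np.pi/2)
```

```text
[[0.3807, -0.3941, 0.006], [0.3632, -0.3378, 0.006], [0.4394, -0.3157, 0.006], [0.4586, -0.3719, 0.006]] [ 0.4105 -0.3549  0.006 ]
0.0589 1.872
0.0794 0.283
0.0594 -1.242
0.0811 -2.864
scene 0.76 ((408.3871154785156, -354.5382995605469), (83.68003845214844, 63.965904235839844), 17.07237434387207)
top 0.75 ((414.02197265625, -352.9378967285156), (62.12520217895508, 61.61266326904297), 17.139442443847656)
t 2.7 p [ 0.4133 -0.3574  0.1021] jaw -1.279 turn 0.001 q [-0.92  0.16  1.91 -0.    1.07  0.36] total tool mm [-5.1 -3.4 57.1] rv [ 0.002 -0.    -0.001]
-0.5,-0.3,5.7,0.0,-0.0,-0.0
-0.5,-0.3,5.7,0.0,-0.0,-0.0
-0.5,-0.3,5.7,0.0,-0.0,-0.0
-0.5,-0.3,5.7,0.0,-0.0,-0.0
-0.5,-0.3,5.7,0.0,-0.0,-0.0
-0.5,-0.3,5.7,0.0,-0.0,-0.0
-0.5,-0.3,5.7,0.0,-0.0,-0.0
-0.5,-0.3,5.7,0.0,-0.0,-0.0
-0.5,-0.3,5.7,0.0,-0.0,-0.0
-0.5,-0.3,5.7,0.0,-0.0,-0.0
```

```bash
cat > dr.py <<'E'
from h import *
from scipy.spatial.transform import Rotation as Ro
def dr(moves):
    """moves: list of (n,[6]) -> commanded pose"""
    y=-1.218; Y=np.array([np.cos(y),np.sin(y),0]);Z=np.array([0,0,-1.]); R=np.c_[np.cross(Y,Z),Y,Z]; p=np.array([.225,-.61,.231])
    for n,m in moves:
        for _ in range(n): p=p+R@np.array(m[:3])/1000; R=R@Ro.from_rotvec(m[3:]).as_matrix()
    return p,R
E
python3 - <<'E'
from dr import *
p,R=dr([(10,[26,-18,13,0,0,.006])]);print(p.round(4),R.round(3).tolist())
for i in range(6): vision.snapshot("top"); o=status.observe(); print(np.round(o["tool_pos"],4),np.round(o["qpos"],4),np.round(o["force"],1))
E
```

```text
[ 0.4137 -0.3563  0.101 ] [[0.957, 0.289, 0.0], [0.289, -0.957, 0.0], [0.0, 0.0, -1.0]]
[ 0.4132 -0.3576  0.1021] [-9.2090e-01  1.6110e-01  1.9112e+00 -1.0000e-04  1.0675e+00  3.5840e-01] [-0.5  0.2 -0.8]
[ 0.4131 -0.3576  0.1021] [-9.2100e-01  1.6120e-01  1.9113e+00 -1.0000e-04  1.0676e+00  3.5850e-01] [ 0.1  0.  -0. ]
[ 0.413  -0.3575  0.102 ] [-9.2100e-01  1.6120e-01  1.9115e+00 -1.0000e-04  1.0675e+00  3.5850e-01] [-0.2 -0.4 -0. ]
[ 0.413  -0.3573  0.1018] [-0.9208  0.1613  1.9117 -0.      1.0676  0.3585] [ 0.4  1.  -0.8]
[ 0.413  -0.3571  0.1017] [-0.9206  0.1613  1.9119 -0.      1.0676  0.3586] [-1.5 -0.1  0.2]
[ 0.4131 -0.3569  0.1016] [-0.9204  0.1614  1.9121 -0.      1.0675  0.3586] [-0.3 -0.7  0.1]
```

Request:
send_rows --targets '[-0.5,-0.25,10,0,0,0,-0.5,-0.25,10,0,0,0,-0.5,-0.25,10,0,0,0,-0.5,-0.25,10,0,0,0,-0.5,-0.25,10,0,0,0,-0.5,-0.25,10,0,0,0,-0.5,-0.25,10,0,0,0,-0.5,-0.25,10,0,0,0,-0.5,-0.25,10,0,0,0,0,0,1,0,0,0]'

```text
time: 4.0
tool_pos: [0.4076, -0.3545, 0.0086]
eef_rot: [[0.957, 0.289, -0.002], [0.289, -0.957, 0.002], [-0.001, -0.003, -1.0]]
force: [-0.4, 0.6, -0.7]
finger_gap: 0.0488
```

Request:
send_rows --targets '[0,0,0,0,0,0,0,0,0,0,0,0,0,0,0,0,0,0,0,0,0,0,0,0,0,0,0,0,0,0,0,0,0,0,0,0,0,0,0,0,0,0,0,0,0,0,0,0,0,0,-5,0,0,0,0,0,-5,0,0,0]' --gripper 255

```text
time: 5.0
tool_pos: [0.4078, -0.3546, 0.0198]
eef_rot: [[0.957, 0.289, -0.001], [0.289, -0.957, 0.002], [-0.001, -0.002, -1.0]]
force: [-0.1, 0.6, -0.2]
finger_gap: 0.0146
```

Run:
```python
from h import *
a=vision.snapshot("scene"); b=vision.snapshot("top")
p,R,o=st(); print(p.round(4),o["finger_gap"],np.round(o["force"],1))
stage=[.5475,.0477,-.2422]
print(S(stage,(0,35,30)))
for q in("single_plate",): print([(r["p"],r["extent"]) for r in vision.regions_of(a,q)[:2]])
plan(S(stage,(-6,29,110)),stage[2]+np.pi/2,15)
```

```text
[ 0.4084 -0.3555  0.0207] 0.01473326559811594 [-0.6 -1.  -0.7]
[0.55589436 0.08167844 0.03      ]
[(0.86, [93.5, 334.2, 49.5, 30.5])]
t 5.15 p [ 0.4083 -0.3553  0.0204] jaw -1.278 turn -0.535 q [-0.93  0.29  1.94 -0.    0.91  0.35] total tool mm [ 259.3 -373.7  -89.6] rv [ 0.    -0.     0.535]
17.3,-24.9,-6.0,0.0,-0.0,0.036
16.4,-25.5,-6.0,0.0,-0.0,0.036
15.5,-26.1,-6.0,0.0,-0.0,0.036
14.5,-26.6,-6.0,0.0,-0.0,0.036
13.6,-27.1,-6.0,0.0,-0.0,0.036
12.6,-27.6,-6.0,0.0,-0.0,0.036
11.6,-28.0,-6.0,0.0,-0.0,0.036
10.6,-28.4,-6.0,0.0,-0.0,0.036
9.6,-28.8,-6.0,0.0,-0.0,0.036
8.5,-29.1,-6.0,0.0,-0.0,0.036
7.5,-29.4,-6.0,0.0,-0.0,0.036
6.4,-29.6,-6.0,0.0,-0.0,0.036
5.4,-29.8,-6.0,0.0,-0.0,0.036
4.3,-30.0,-6.0,0.0,-0.0,0.036
3.2,-30.1,-6.0,0.0,-0.0,0.036
```

Request:
send_rows --targets '[0,0,-5,0,0,0.0535,0,0,-10,0,0,0.0535,0,0,-10,0,0,0.0535,0,0,-10,0,0,0.0535,0,0,-15,0,0,0.0535,0,0,-15,0,0,0.0535,0,0,-15,0,0,0.0535,0,0,-10,0,0,0.0535,0,0,-5,0,0,0.0535,0,0,-5,0,0,0.0535]'

```text
time: 6.15
tool_pos: [0.4081, -0.3552, 0.1203]
eef_rot: [[0.97, -0.242, -0.0], [-0.242, -0.97, 0.0], [-0.0, -0.0, -1.0]]
force: [0.5, 0.2, -0.7]
finger_gap: 0.0149
```

```bash
cat > log.py <<'E'
M=[(10,[26,-18,13,0,0,.006]),(9,[-.5,-.25,10,0,0,0]),(1,[0,0,1,0,0,0]),(2,[0,0,-5,0,0,0]),(10,[0,0,-10,0,0,.0535])]
E
python3 - <<'E'
from dr import *; from log import M
p,R=dr(M); print(p.round(4),np.arctan2(R[1,1],R[0,1])); stage=[.5475,.0477,-.2422]
print((R.T@(S(stage,(-6,29,110))-p)*1000).round(1)); o=status.observe(); print(np.round(o["tool_pos"],4),o["finger_gap"],o["force"])
E
```

```text
[ 0.4087 -0.3554  0.12  ] -1.813
[  32.  -453.7   10. ]
[ 0.4081 -0.3552  0.1203] 0.014880550232087895 [ 0.53515533  0.16512831 -0.72192472]
```

Request:
send_rows --targets '[3.2,-15,0,0,0,0,3.2,-30,0,0,0,0,3.2,-45,0,0,0,0,3.2,-45,0,0,0,0,3.2,-45,0,0,0,0,3.2,-45,0,0,0,0,3.2,-45,0,0,0,0,3.2,-45,0,0,0,0,3.2,-45,0,0,0,0,3.2,-40,0,0,0,0]'

```text
time: 7.15
tool_pos: [0.5348, 0.0285, 0.1196]
eef_rot: [[0.971, -0.237, -0.001], [-0.237, -0.971, 0.0], [-0.001, -0.0, -1.0]]
force: [1.3, -1.0, -0.7]
finger_gap: 0.0142
```

Request:
send_rows --targets '[0,-30,0,0,0,0,0,-15,0,0,0,0,0,-9,0,0,0,0,0,0,10,0,0,0,0,0,10,0,0,0,0,0,10,0,0,0,0,0,10,0,0,0,0,0,10,0,0,0,0,0,5,0,0,0,0,0,0,0,0,0]'

```text
time: 8.15
tool_pos: [0.5476, 0.0775, 0.0642]
eef_rot: [[0.971, -0.24, -0.002], [-0.24, -0.971, 0.0], [-0.002, 0.0, -1.0]]
force: [-0.0, -1.4, -1.5]
finger_gap: 0.0145
```

```bash
cat >> log.py <<'E'
M+=[(10,[3.2,-40,0,0,0,0]),(1,[0,-54,55,0,0,0])]
E
python3 - <<'E'
from dr import *; from log import M
p,R=dr(M); stage=[.5475,.0477,-.2422]
a=vision.snapshot("scene");b=vision.snapshot("top"); o=status.observe(); print(p,np.round(o["tool_pos"],4),o["finger_gap"],np.round(o["force"],1))
A=cv2.resize(a["image"][200:290,200:310,::-1],(550,450),interpolation=3);B=cv2.resize(b["image"][170:245,280:365,::-1],None,fx=5,fy=5,interpolation=3)
for s,im,o0 in((a,A,(200,200)),(b,B,(280,170))):
    # plate predicted outline
    c=[]
    for dx,dy in((-40,-30),(40,-30),(40,30),(-40,30)):
        c.append((np.array(px(s,p+R@np.array([dx,-dy,10-6])/1000))-o0+.5)*5)
    print(np.round(c).tolist())
    g=[np.round((np.array(px(s,S(stage,(x,y,30))))-o0+.5)*5).tolist() for x,y in((40.5,5),(40.5,65.5),(-40,65.5))]; print("stops",g)
cv2.imwrite("pics/a2.png",A); 
cv2.imwrite("pics/a2b.png",B)
E
```

```text
[0.54868018 0.07763909 0.065     ] [0.5485 0.0776 0.0654] 0.014695138659333926 [ 0.3 -0.2 -0.9]
[[205.0, 144.0], [304.0, 211.0], [388.0, 160.0], [288.0, 97.0]]
stops [[322.0, 257.0], [405.0, 206.0], [306.0, 141.0]]
[[188.0, 258.0], [212.0, 145.0], [125.0, 127.0], [101.0, 239.0]]
stops [[201.0, 144.0], [116.0, 126.0], [92.0, 237.0]]
```

View pics/a2.png

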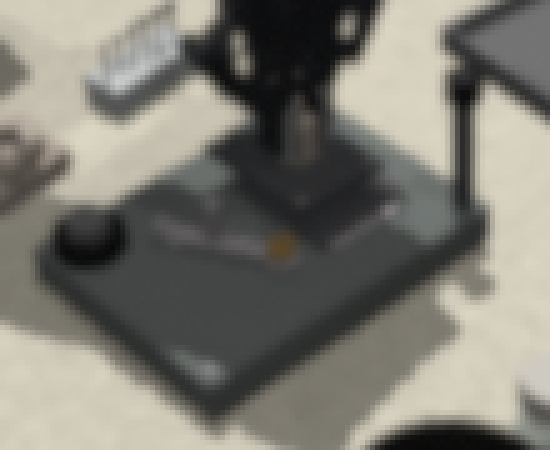

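Request:
send_rows --targets '[0,0,5,0,0,0,0,0,5,0,0,0,0,0,5,0,0,0,0,0,4,0,0,0,0,0,2,0,0,0,0,0,1,0,0,0,0,0,1,0,0,0,0,0,1,0,0,0,0,0,0,0,0,0,0,0,0,0,0,0]'

```text
time: 9.25
tool_pos: [0.5483, 0.0777, 0.0414]
eef_rot: [[0.971, -0.24, 0.0], [-0.24, -0.971, -0.0], [0.0, -0.0, -1.0]]
force: [-0.7, 0.3, -1.8]
finger_gap: 0.0146
```

Request:
send_rows --targets '[0,0,0.5,0,0,0,0,0,0.5,0,0,0,0,0,0,0,0,0,0,0,0,0,0,0,0,0,0,0,0,0,0,0,0,0,0,0,0,0,0,0,0,0,0,0,0,0,0,0,0,0,0,0,0,0,0,0,0,0,0,0]'

```text
time: 10.25
tool_pos: [0.5485, 0.0777, 0.041]
eef_rot: [[0.971, -0.24, 0.0], [-0.24, -0.971, -0.0], [0.0, 0.0, -1.0]]
force: [-2.9, -0.4, 5.5]
finger_gap: 0.0148
```

Request:
send_rows --targets '[0,0,-0.7,0,0,0,1,0,0,0,0,0,1,0,0,0,0,0,1,0,0,0,0,0,1,0,0,0,0,0,0,0,0,0,0,0,0,0,0,0,0,0,0,0,0,0,0,0,0,0,0,0,0,0,0,0,0,0,0,0]'

```text
time: 11.25
tool_pos: [0.5523, 0.0766, 0.041]
eef_rot: [[0.971, -0.24, 0.0], [-0.24, -0.971, -0.0], [0.0, -0.0, -1.0]]
force: [0.1, -0.5, -0.6]
finger_gap: 0.0148
```

Request:
send_rows --targets '[0.5,0,0,0,0,0,0.5,0,0,0,0,0,0.5,0,0,0,0,0,0.5,0,0,0,0,0,0,0,0,0,0,0,0,0,0,0,0,0,0,0,0,0,0,0,0,0,0,0,0,0,0,0,0,0,0,0,0,0,0,0,0,0]'

```text
time: 12.25
tool_pos: [0.5542, 0.0762, 0.041]
eef_rot: [[0.971, -0.24, 0.0], [-0.24, -0.971, 0.0], [0.0, -0.0, -1.0]]
force: [-1.5, 0.8, 1.5]
finger_gap: 0.0144
```

Now both directions: +1.5 in x, and −4 in tool y (stage +y).

Request:
send_rows --targets '[0.5,0,0,0,0,0,0.5,0,0,0,0,0,0.5,0,0,0,0,0,0,0,0,0,0,0,0,0,0,0,0,0,0,0,0,0,0,0,0,0,0,0,0,0,0,0,0,0,0,0,0,0,0,0,0,0,0,0,0,0,0,0]'

```text
time: 13.25
tool_pos: [0.5548, 0.076, 0.041]
eef_rot: [[0.971, -0.24, -0.002], [-0.24, -0.971, 0.0], [-0.002, 0.0, -1.0]]
force: [-5.0, 0.7, 6.3]
finger_gap: 0.0146
```

Request:
send_rows --targets '[0,-1,0,0,0,0,0,-1,0,0,0,0,0,-1,0,0,0,0,0,-1,0,0,0,0,0,0,0,0,0,0,0,0,0,0,0,0,0,0,0,0,0,0,0,0,0,0,0,0,0,0,0,0,0,0,0,0,0,0,0,0]'

```text
time: 14.25
tool_pos: [0.5555, 0.0788, 0.041]
eef_rot: [[0.971, -0.239, -0.003], [-0.239, -0.971, -0.002], [-0.003, 0.002, -1.0]]
force: [-6.1, -4.6, 7.6]
finger_gap: 0.0148
```

Request:
send_rows --targets '[-0.5,0,0,0,0,0,0,-0.5,0,0,0,0,0,-0.5,0,0,0,0,0,-0.5,0,0,0,0,0,0,0,0,0,0,0,0,0,0,0,0,0,0,0,0,0,0,0,0,0,0,0,0,0,0,0,0,0,0,0,0,0,0,0,0]'

```text
time: 15.25
tool_pos: [0.556, 0.0806, 0.041]
eef_rot: [[0.971, -0.24, -0.001], [-0.24, -0.971, -0.001], [-0.001, 0.002, -1.0]]
force: [-3.9, -3.3, 4.8]
finger_gap: 0.015
```

Run:
```python
from dr import *
stage=np.array([.5475,.0477,-.2422])
a=vision.snapshot("scene");b=vision.snapshot("top"); p,R,o=st(); print(p.round(4),np.round(o["force"],1)); c,s=np.cos(stage[2]),np.sin(stage[2]); d=p[:2]-stage[:2]; print("stage mm",np.array([c*d[0]+s*d[1],-s*d[0]+c*d[1]])*1000)
save(a,"a3.png",(200,200,310,290),6)
```

```text
[0.556  0.0806 0.041 ] [-3.5 -2.7  4.7]
stage mm [ 0.32370351 33.99502202]
```

View pics/a3.png

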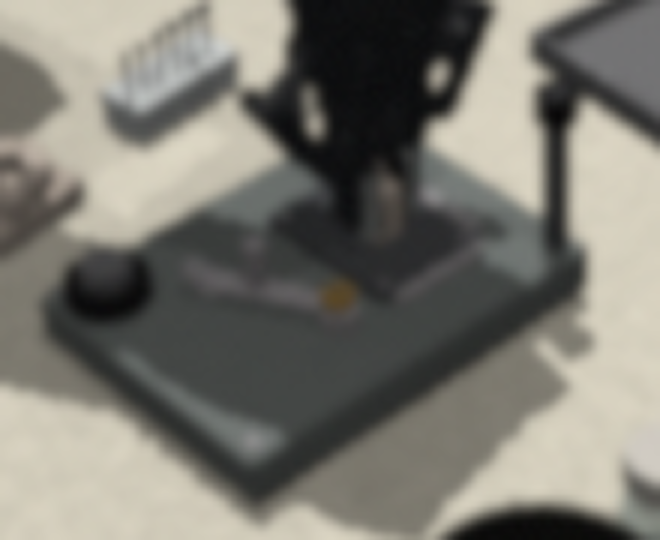

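Request:
send_rows --targets '[0,-0.5,0,0,0,0,0,-0.5,0,0,0,0,0,-0.5,0,0,0,0,0,-0.5,0,0,0,0,0,0,0,0,0,0,0,0,0,0,0,0,0,0,0,0,0,0,0,0,0,0,0,0,0,0,0,0,0,0,0,0,0,0,0,0]'

```text
time: 16.35
tool_pos: [0.5564, 0.0824, 0.041]
eef_rot: [[0.971, -0.24, -0.002], [-0.24, -0.971, -0.002], [-0.001, 0.002, -1.0]]
force: [-4.4, -3.3, 5.1]
finger_gap: 0.0143
```

Request:
send_rows --targets '[0,-0.5,0,0,0,0,0,-0.5,0,0,0,0,0,-0.5,0,0,0,0,0,0,0,0,0,0,0,0,0,0,0,0,0,0,0,0,0,0,0,0,0,0,0,0,0,0,0,0,0,0,0,0,0,0,0,0,0,0,0,0,0,0]'

```text
time: 17.35
tool_pos: [0.5564, 0.0825, 0.0411]
eef_rot: [[0.971, -0.239, -0.003], [-0.239, -0.971, -0.004], [-0.002, 0.005, -1.0]]
force: [-7.3, -9.4, 7.1]
finger_gap: 0.0149
```

Request:
send_rows --targets '[-0.5,1,0,0,0,0,0,0,0,0,0,0,0,0,0,0,0,0,0,0,0,0,0,0,0,0,0,0,0,0,0,0,0,0,0,0,0,0,0,0,0,0,0,0,0,0,0,0,0,0,0,0,0,0,0,0,0,0,0,0]'

```text
time: 18.35
tool_pos: [0.5564, 0.0825, 0.041]
eef_rot: [[0.971, -0.239, -0.001], [-0.239, -0.971, -0.003], [-0.0, 0.003, -1.0]]
force: [-3.5, -6.4, 3.1]
finger_gap: 0.0151
```

Request:
send_rows --targets '[0,0,0,0,0,0,0,0,0,0,0,0,0,0,0,0,0,0,0,0,0,0,0,0,0,0,-5,0,0,0,0,0,-15,0,0,0,0,0,-20,0,0,0,0,0,-20,0,0,0,0,0,-20,0,0,0,0,0,-20,0,0,0]' --gripper 135

```text
time: 19.35
tool_pos: [0.5569, 0.0839, 0.1434]
eef_rot: [[0.971, -0.24, 0.002], [-0.24, -0.971, -0.0], [0.002, -0.0, -1.0]]
force: [0.9, 0.2, -0.4]
finger_gap: 0.0401
```

```bash
cat >> log.py <<'E'
M+=[(1,[0,0,24,0,0,0]),(1,[0,0,.3,0,0,0]),(1,[7.5-.5-.5,-4-1.5-2-1.5+1,0,0,0,0]),(1,[0,0,-100,0,0,0])]
E
python3 - <<'E'
from dr import *; from log import M
p,R=dr(M); print(p.round(4),st()[0].round(4))
a=vision.snapshot("scene");b=vision.snapshot("top")
A=cv2.resize(a["image"][200:290,200:310,::-1],(660,540),interpolation=3)
cv2.imwrite("pics/a4.png",A)
for s in(a,b):
  for q in("clip_leaf","clip_post","scan_key_top","single_plate"):
    print(q,[(round(r["p"],2),np.round(r["extent"],1).tolist()) for r in vision.regions_of(s,q)[:2]])
E
```

```text
[0.5569 0.0838 0.1407] [0.5569 0.0839 0.1434]
clip_leaf [(0.59, [241.2, 244.2, 14.6, 6.2]), (0.4, [289.5, 309.4, 45.7, 54.0])]
clip_post [(0.48, [242.6, 244.3, 21.3, 11.4])]
scan_key_top [(0.62, [217.2, 243.9, 9.6, 6.2])]
single_plate []
clip_leaf []
clip_post []
scan_key_top []
single_plate []
```

View pics/a4.png

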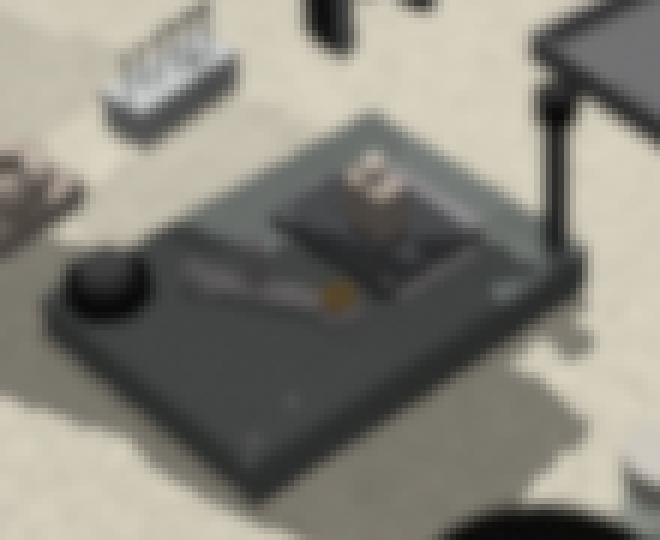

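Request:
send_rows --targets '[0.2,15,0,0,0,0,0.2,26,0,0,0,0,0.2,30,0,0,0,0,0,0,0,0,0,-0.145,0,0,0,0,0,-0.145,0,0,0,0,0,-0.145,0,0,0,0,0,-0.145,0,0,0,0,0,-0.145,0,0,0,0,0,-0.145,0,0,0,0,0,-0.145]'

```text
time: 20.85
tool_pos: [0.5397, 0.0139, 0.1407]
eef_rot: [[0.712, 0.702, -0.001], [0.702, -0.712, -0.0], [-0.0, -0.0, -1.0]]
force: [-0.2, 0.5, -0.9]
finger_gap: 0.0403
```

Request:
send_rows --targets '[0,0,4,0,0,-0.139,0,0,10,0,0,-0.139,0,0,10,0,0,-0.139,0,0,10,0,0,-0.139,0,0,10,0,0,0,0,0,10,0,0,0,0,0,5,0,0,0,0,0,0,0,0,0,0,0,0,0,0,0,0,0,0,0,0,0]'

```text
time: 21.85
tool_pos: [0.5405, 0.0147, 0.0826]
eef_rot: [[0.24, 0.971, 0.001], [0.971, -0.24, -0.0], [0.0, 0.001, -1.0]]
force: [0.2, 1.2, 0.0]
finger_gap: 0.0401
```

```bash
cat >> log.py <<'E'
M+=[(1,[.6,71,0,0,0,0]),(7,[0,0,0,0,0,-.145]),(4,[0,0,0,0,0,-.139]),(1,[0,0,59,0,0,0])]
E
python3 - <<'E'
from dr import *; from log import M
p,R=dr(M); print(p.round(4),R.round(3).tolist(),st()[0].round(4),np.round(status.observe()["qpos"],2))
a=vision.snapshot("scene")
A=cv2.resize(a["image"][190:280,200:310,::-1],(660,540),interpolation=3)
stage=[.5475,.0473,-.2405]
f=lambda P:tuple(int(v) for v in np.round((np.array(px(a,P))-(200,190)+.5)*6))
for q in(.9,1,1.1): 
    P=S(stage,(35+38*np.cos(np.pi*5/6+q),-17+38*np.sin(np.pi*5/6+q),66)); print(q,P.round(4),f(P),(R.T@(P-p)*1000).round(1))
print("tcp",f(p)); cv2.imwrite("pics/a5.png",A)
E
```

```text
[0.5405 0.0148 0.0817] [[0.24, 0.971, 0.0], [0.971, -0.24, 0.0], [0.0, 0.0, -1.0]] [0.5405 0.0147 0.0826] [-0.18  0.18  1.93  0.    1.03  0.06]
0.9 [0.5398 0.0173 0.066 ] (258, 300) [ 2.3 -1.3 15.7]
1 [0.5405 0.0136 0.066 ] (254, 306) [-1.2  0.3 15.7]
1.1 [0.5416 0.0099 0.066 ] (251, 311) [-4.4  2.2 15.7]
tcp (254, 276)
```

View pics/a5.png

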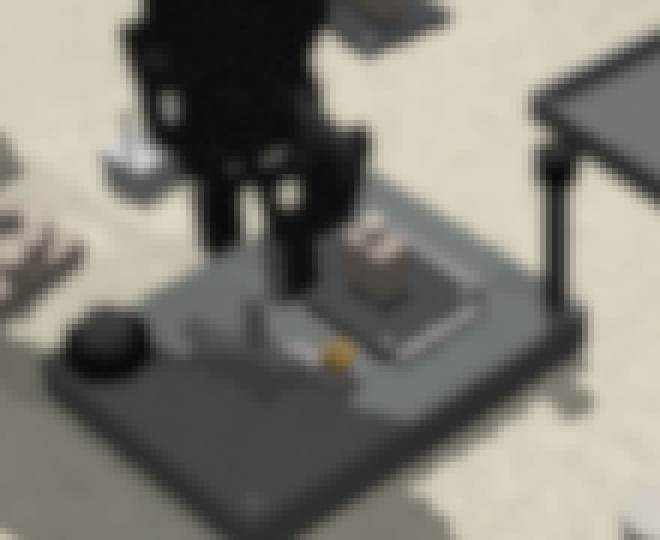

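Request:
send_rows --targets '[-0.5,0,6,0,0,0,-0.5,0,6,0,0,0,0,0,6,0,0,0,0,0,6,0,0,0,0,0,6,0,0,0,0,0,5,0,0,0,0,0,0,0,0,0,0,0,0,0,0,0,0,0,0,0,0,0,0,0,0,0,0,0]'

```text
time: 22.9
tool_pos: [0.5401, 0.0138, 0.0474]
eef_rot: [[0.24, 0.971, 0.001], [0.971, -0.24, -0.0], [0.0, 0.001, -1.0]]
force: [-0.2, -0.3, 0.0]
finger_gap: 0.0403
```

Request:
send_rows --targets '[0,0,0,0,0,0,0,0,0,0,0,0,0,0,0,0,0,0,0,0,0,0,0,0,0,0,0,0,0,0,0,0,0,0,0,0,0,0,0,0,0,0,0,0,0,0,0,0,0,0,0,0,0,0,0,0,0,0,0,0]' --gripper 255

```text
time: 23.9
tool_pos: [0.5372, 0.0138, 0.0469]
eef_rot: [[0.239, 0.971, -0.007], [0.971, -0.239, -0.0], [-0.002, -0.007, -1.0]]
force: [-11.2, -1.7, 9.4]
finger_gap: 0.0075
```

Run:
```python
import numpy as np
# post path in tool axes (x=stage +y, y=stage +x), q 1.0 -> -0.05
q=np.linspace(1.0,-.03,11); x=38*np.cos(np.pi*5/6+q); y=38*np.sin(np.pi*5/6+q)
print(np.c_[np.diff(y),np.diff(x)].round(1).tolist())
```

```text
[[3.6, -1.6], [3.7, -1.2], [3.8, -0.8], [3.9, -0.5], [3.9, -0.1], [3.9, 0.4], [3.8, 0.8], [3.7, 1.1], [3.6, 1.5], [3.4, 1.9]]
```

Request:
send_rows --targets '[0,-1.5,0,0,0,0,0,-1.5,0,0,0,0,0,-0.5,0,0,0,0,0,0,0,0,0,0,0,0,0,0,0,0,0,0,0,0,0,0,0,0,0,0,0,0,0,0,0,0,0,0,0,0,0,0,0,0,0,0,0,0,0,0]'

```text
time: 24.9
tool_pos: [0.5369, 0.0146, 0.0472]
eef_rot: [[0.24, 0.971, 0.001], [0.971, -0.24, -0.0], [0.0, 0.001, -1.0]]
force: [3.0, -1.9, -0.4]
finger_gap: 0.0073
```

Request:
send_rows --targets '[3.1,-1.4,0,0,0,0,3.3,-1,0,0,0,0,3.4,-0.7,0,0,0,0,3.4,-0.4,0,0,0,0,3.4,0,0,0,0,0,3.4,0.3,0,0,0,0,3.3,0.6,0,0,0,0,3.2,0.9,0,0,0,0,3.2,1.2,0,0,0,0,3.1,1.5,0,0,0,0]'

```text
time: 25.9
tool_pos: [0.5424, 0.0476, 0.0469]
eef_rot: [[0.239, 0.971, -0.008], [0.971, -0.239, 0.002], [-0.0, -0.009, -1.0]]
force: [-14.4, -5.8, 20.0]
finger_gap: 0.0074
```

Run:
```python
from dr import *
a=vision.snapshot("scene");b=vision.snapshot("top")
p,R,o=st();print(p.round(4),np.round(o["force"],1));
```

```text
[0.5427 0.048  0.047 ] [-9.  10.9 11.1]
```

Request:
send_rows --targets '[0.5,-1.5,0,0,0,0,0.5,-1.5,0,0,0,0,1,0.4,0,0,0,0,1,0.4,0,0,0,0,1,0.5,0,0,0,0,1,0.5,0,0,0,0,1,0.5,0,0,0,0,0,0,0,0,0,0,0,0,0,0,0,0,0,0,0,0,0,0]'

```text
time: 27.0
tool_pos: [0.546, 0.0527, 0.0476]
eef_rot: [[0.24, 0.971, -0.001], [0.971, -0.24, 0.001], [0.0, -0.001, -1.0]]
force: [-2.8, -2.7, 5.9]
finger_gap: 0.0073
```

Run:
```python
from dr import *
a=vision.snapshot("scene")
p,R,o=st();print(p.round(4),np.round(o["force"],1)); save(a,"a6.png",(200,200,310,290),6)
```

```text
[0.5459 0.0527 0.0476] [-3.5 -5.7 12.2]
```

View pics/a6.png

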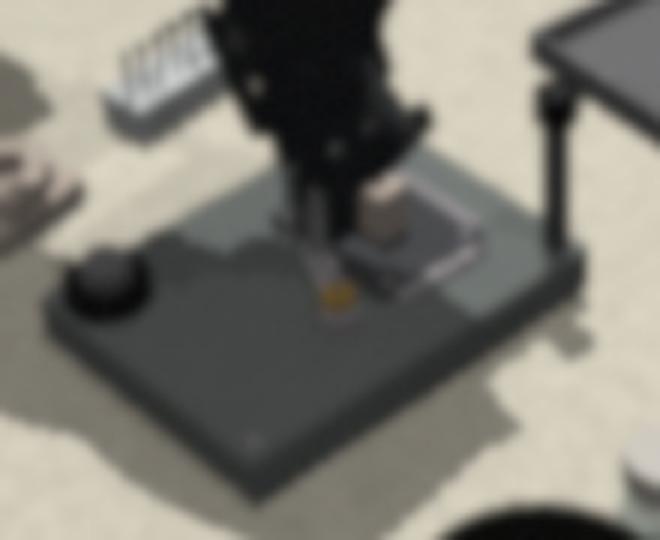

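Request:
send_rows --targets '[0.9,0.5,0,0,0,0,0.9,0.5,0,0,0,0,0,0,0,0,0,0,0,0,0,0,0,0,0,0,0,0,0,0,0,0,0,0,0,0,0,0,0,0,0,0,0,0,0,0,0,0,0,0,0,0,0,0,0,0,0,0,0,0]'

```text
time: 28.05
tool_pos: [0.5473, 0.0544, 0.0476]
eef_rot: [[0.24, 0.971, -0.001], [0.971, -0.24, 0.001], [0.001, -0.001, -1.0]]
force: [-1.1, 7.4, 4.9]
finger_gap: 0.0075
```

Request:
send_rows --targets '[0.8,0.6,0,0,0,0,0.8,0.6,0,0,0,0,0.8,0.6,0,0,0,0,0,0,0,0,0,0,0,0,0,0,0,0,0,0,0,0,0,0,0,0,0,0,0,0,0,0,0,0,0,0,0,0,0,0,0,0,0,0,0,0,0,0]'

```text
time: 29.05
tool_pos: [0.5482, 0.0555, 0.0474]
eef_rot: [[0.239, 0.971, -0.005], [0.971, -0.239, -0.001], [-0.002, -0.005, -1.0]]
force: [-6.2, 3.7, 11.1]
finger_gap: 0.007
```

Request:
send_rows --targets '[0.5,-0.9,0,0,0,0,0.9,0.3,0,0,0,0,0.9,0.3,0,0,0,0,0.9,0.3,0,0,0,0,0,0,0,0,0,0,0,0,0,0,0,0,0,0,0,0,0,0,0,0,0,0,0,0,0,0,0,0,0,0,0,0,0,0,0,0]'

```text
time: 30.05
tool_pos: [0.5487, 0.0562, 0.0474]
eef_rot: [[0.238, 0.971, -0.007], [0.971, -0.238, -0.005], [-0.007, -0.005, -1.0]]
force: [-11.5, -16.5, 10.8]
finger_gap: 0.0074
```

Request:
send_rows --targets '[-1.3,-0.6,0,0,0,0,0,0,0,0,0,0,0,0,0,0,0,0,0,0,0,0,0,0,0,0,0,0,0,0,0,0,0,0,0,0,0,0,0,0,0,0,0,0,0,0,0,0,0,0,0,0,0,0,0,0,0,0,0,0]' --gripper 165

```text
time: 31.05
tool_pos: [0.5496, 0.0577, 0.047]
eef_rot: [[0.24, 0.971, 0.0], [0.971, -0.24, 0.0], [0.0, 0.0, -1.0]]
force: [-1.2, -0.3, 0.4]
finger_gap: 0.03
```

Request:
send_rows --targets '[0,0,-5,0,0,0,0,0,-15,0,0,0,0,0,-15,0,0,0,0,0,-10,0,0,0,-15,0,-5,0,0,0,-30,-10,0,0,0,0,-30,-15,0,0,0,0,-5,-15,0,0,0,0,0,-10,0,0,0,0,0,0,0,0,0,0]' --gripper 255

```text
time: 32.05
tool_pos: [0.481, -0.008, 0.0972]
eef_rot: [[0.24, 0.971, 0.0], [0.971, -0.24, 0.0], [0.0, 0.0, -1.0]]
force: [1.0, -0.5, 0.0]
finger_gap: 0.0005
```

Run:
```python
from dr import *
a=vision.snapshot("scene");b=vision.snapshot("top");vision.snapshot("top")
p,R,o=st();print(p.round(4),np.round(o["force"],1),o["finger_gap"])
stage=np.array([.5475,.0473,-.2405])
c=np.array(S(stage,(-50,-78,46)));print("key",c.round(4),(R.T@(c-p)*1000).round(1))
A=cv2.resize(a["image"][190:290,200:310,::-1],(550,500),interpolation=3)
f=lambda P:np.round((np.array(px(a,P))-(200,190)+.5)*5)
print("tcp",f(p),"below",[f([p[0],p[1],z]) for z in(.04,.05)],"key",[f(S(stage,(-50,-78,z))) for z in(40,50)])
B=cv2.resize(b["image"][190:245,320:370,::-1],(450,495),interpolation=3)
fb=lambda P:np.round((np.array(px(b,P))-(320,190)+.5)*9)
print("top tcp",fb(p),fb(c)); cv2.imwrite("pics/a7.png",A)
for s in(a,b): print([(round(r["p"],2),np.round(r["extent"],1).tolist(),w(s,r["extent"][0],r["extent"][1],.046).round(4)) for r in vision.regions_of(s,"scan_key_top")[:2]])
```

```text
[ 0.4826 -0.0079  0.0975] [-0.4  0.5  0.8] -7.574514799364149e-05
key [ 0.4804 -0.0165  0.046 ] [-8.9 -0.2 51.5]
tcp [ 92. 192.] below [array([103., 278.]), array([101., 264.])] key [array([ 89., 286.]), array([ 87., 271.])]
top tcp [171. 318.] [175. 345.]
[(0.47, [215.6, 242.6, 9.7, 9.9], array([ 0.471 , -0.0111,  0.046 ]))]
[]
```

View pics/a7.png

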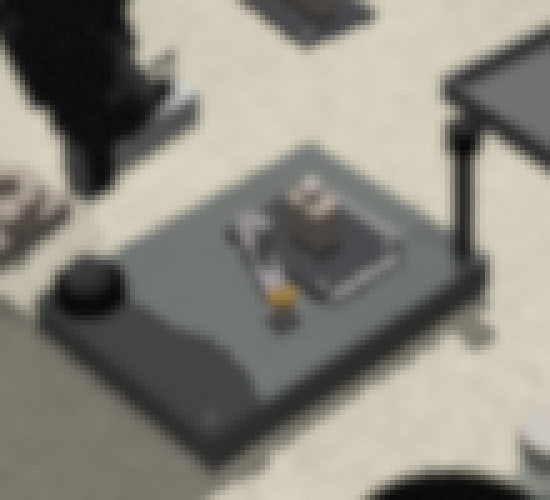

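Run:
```python
from h import *
b=vision.snapshot("top");a=vision.snapshot("scene");p,R,o=st();print(p.round(4))
k=w(b,(688-400+.5)/5-.5+282,(288.5)/5-.5+172,.048);print(k,(R.T@(k-p)*1000).round(1))
for z in(.042,.048,.054): print(z,w(a,92/5-.5+200,270/5-.5+190,z).round(4))
```

```text
[ 0.4824 -0.0079  0.097 ]
[ 0.47548176 -0.01692729  0.048     ] [-10.4  -4.5  49. ]
0.042 [ 0.4751 -0.0073  0.042 ]
0.048 [ 0.4802 -0.0126  0.048 ]
0.054 [ 0.4853 -0.0179  0.054 ]
```

Request:
send_rows --targets '[-4,-1.5,5,0,0,0,-4,-1.5,6,0,0,0,-1.5,0,7,0,0,0,0,0,7,0,0,0,0,0,7,0,0,0,0,0,5,0,0,0,0,0,2,0,0,0,0,0,2,0,0,0,0,0,1,0,0,0,0,0,0,0,0,0]'

```text
time: 33.4
tool_pos: [0.4768, -0.0165, 0.0551]
eef_rot: [[0.24, 0.971, 0.0], [0.971, -0.24, -0.0], [-0.0, 0.0, -1.0]]
force: [0.1, 0.0, -0.0]
finger_gap: -0.0
```

Request:
send_rows --targets '[0,0,1,0,0,0,0,0,1,0,0,0,0,0,1,0,0,0,0,0,1,0,0,0,0,0,1,0,0,0,0,0,1,0,0,0,0,0,0,0,0,0,0,0,0,0,0,0,0,0,0,0,0,0,0,0,0,0,0,0]'

```text
time: 34.4
tool_pos: [0.4768, -0.0166, 0.0491]
eef_rot: [[0.24, 0.971, 0.0], [0.971, -0.24, -0.0], [0.0, 0.0, -1.0]]
force: [-0.8, 0.2, 2.0]
finger_gap: 0.0002
```

Request:
send_rows --targets '[0,0,1,0,0,0,0,0,1,0,0,0,0,0,1,0,0,0,0,0,1,0,0,0,0,0,0,0,0,0,0,0,0,0,0,0,0,0,0,0,0,0,0,0,0,0,0,0,0,0,0,0,0,0,0,0,0,0,0,0]'

```text
time: 35.4
tool_pos: [0.4769, -0.0166, 0.0459]
eef_rot: [[0.239, 0.971, -0.001], [0.971, -0.239, -0.0], [-0.0, -0.0, -1.0]]
force: [-5.4, 1.4, 11.4]
finger_gap: -0.0002
```

Request:
send_rows --targets '[0,0,1,0,0,0,0,0,0,0,0,0,0,0,0,0,0,0,0,0,0,0,0,0,0,0,0,0,0,0,0,0,0,0,0,0,0,0,0,0,0,0,0,0,0,0,0,0,0,0,0,0,0,0,0,0,0,0,0,0]'

```text
time: 36.4
tool_pos: [0.477, -0.0166, 0.0458]
eef_rot: [[0.239, 0.971, -0.001], [0.971, -0.239, -0.0], [-0.0, -0.001, -1.0]]
force: [-8.8, 1.9, 20.4]
finger_gap: 0.0001
```

Run:
```python
from h import *
p,R,o=st();print(p.round(4),np.round(o["force"],1))
# relative plan: commanded xy ~ measured. After lifting, go over post at measured (.5487,.0562)
t=np.array([.5487,.0562,.1]); print((R.T@(t-p)*1000).round(1))
```

```text
[ 0.477  -0.0166  0.0458] [-8.8  1.9 20.4]
[ 87.8  52.1 -54.3]
```

Request:
send_rows --targets '[0,0,-4,0,0,0,0,0,-10,0,0,0,0,0,-15,0,0,0,0,0,-15,0,0,0,8,5,-10,0,0,0,20,12,0,0,0,0,20,12,0,0,0,0,20,12,0,0,0,0,15,9,0,0,0,0,5,2,0,0,0,0]' --gripper 165

```text
time: 37.4
tool_pos: [0.5492, 0.0578, 0.0979]
eef_rot: [[0.238, 0.971, 0.0], [0.971, -0.238, 0.0], [0.0, 0.0, -1.0]]
force: [0.3, -0.8, 0.7]
finger_gap: 0.0302
```

Request:
send_rows --targets '[0,0,0,0,0,0,0,0,6,0,0,0,0,0,9,0,0,0,0,0,9,0,0,0,0,0,9,0,0,0,0,0,8,0,0,0,0,0,6,0,0,0,0,0,4,0,0,0,0,0,0,0,0,0,0,0,0,0,0,0]'

```text
time: 38.4
tool_pos: [0.5485, 0.0565, 0.0472]
eef_rot: [[0.24, 0.971, 0.0], [0.971, -0.24, -0.0], [0.0, 0.0, -1.0]]
force: [-0.5, -0.2, -0.7]
finger_gap: 0.0303
```

Request:
send_rows --targets '[0,0,0,0,0,0,0,0,0,0,0,0,0,0,0,0,0,0,0,0,0,0,0,0,0,0,0,0,0,0,0,0,0,0,0,0,0,0,0,0,0,0,0,0,0,0,0,0,0,0,0,0,0,0,0,0,0,0,0,0]' --gripper 255

```text
time: 39.4
tool_pos: [0.5473, 0.0571, 0.0474]
eef_rot: [[0.24, 0.971, -0.003], [0.971, -0.24, 0.001], [0.0, -0.003, -1.0]]
force: [-5.6, 2.4, 5.6]
finger_gap: 0.0077
```

Request:
send_rows --targets '[-4.1,-2,0,0,0,0,-4.3,-1.5,0,0,0,0,-4.4,-1,0,0,0,0,-4.5,-0.5,0,0,0,0,-4.6,0,0,0,0,0,-4.5,0.6,0,0,0,0,-4.4,1.2,0,0,0,0,-4.3,1.7,0,0,0,0,-4,2,0,0,0,0,-3.7,2,0,0,0,0]'

```text
time: 40.4
tool_pos: [0.5395, 0.0135, 0.047]
eef_rot: [[0.24, 0.971, -0.003], [0.971, -0.24, -0.0], [-0.001, -0.003, -1.0]]
force: [-6.5, 2.9, 5.7]
finger_gap: 0.0072
```

Request:
send_rows --targets '[-1.5,0,0,0,0,0,-1.5,0.3,0,0,0,0,-1.5,0.5,0,0,0,0,-1.5,0.5,0,0,0,0,0,0,0,0,0,0,0,0,0,0,0,0,0,0,0,0,0,0,0,0,0,0,0,0,0,0,0,0,0,0,0,0,0,0,0,0]'

```text
time: 41.4
tool_pos: [0.5409, 0.01, 0.0471]
eef_rot: [[0.24, 0.971, 0.002], [0.971, -0.24, 0.004], [0.004, 0.001, -1.0]]
force: [1.2, 11.4, 1.0]
finger_gap: 0.0071
```

Request:
send_rows --targets '[0,0,0,0,0,0,0,0,0,0,0,0,0,0,0,0,0,0,0,0,0,0,0,0,0,0,-5,0,0,0,0,0,-15,0,0,0,0,0,-20,0,0,0,0,0,-20,0,0,0,0,0,-20,0,0,0,0,0,-10,0,0,0]' --gripper 165

```text
time: 42.4
tool_pos: [0.5417, 0.0079, 0.1403]
eef_rot: [[0.24, 0.971, 0.005], [0.971, -0.24, -0.001], [0.0, 0.005, -1.0]]
force: [0.5, -0.2, 0.1]
finger_gap: 0.0301
```

Run:
```python
from h import *
vision.snapshot("top");vision.snapshot("top");a=vision.snapshot("scene");p,R,o=st();print(p.round(4),np.round(o["qpos"],2))
save(a,"a8.png",(200,190,310,290),6)
t=np.array([.5564,.0825,.137]); print(t,(R.T@(t-p)*1000).round(1))
f=lambda P:np.round((np.array(px(a,P))-(200,190)+.5)*6)
print([f([.5564,.0825,z]) for z in(.032+.03,.072)])
```

```text
[0.5407 0.008  0.1379] [-0.19  0.1   1.91 -0.    1.13  0.05]
[0.5564 0.0825 0.137 ] [76.  -2.6  0.9]
[array([375., 240.]), array([374., 223.])]
```

View pics/a8.png

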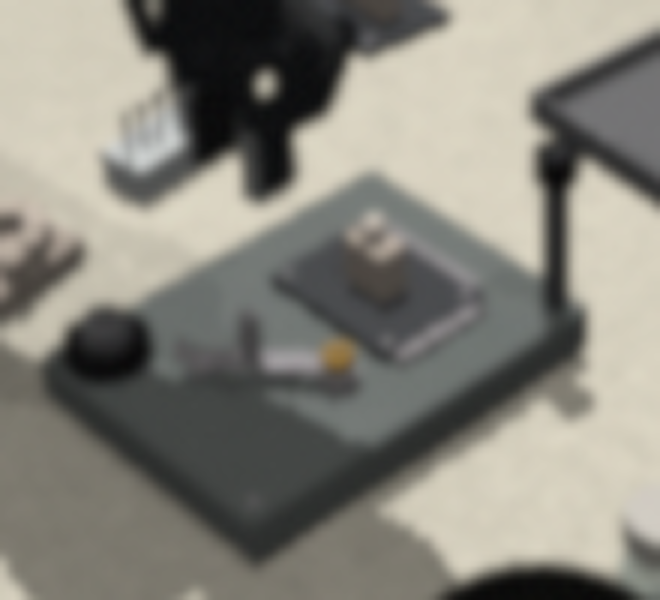

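Request:
send_rows --targets '[20,-1,0,0,0,0,30,-1,0,0,0,0,26,-0.6,0,0,0,0,0,0,0,0,0,0.145,0,0,0,0,0,0.145,0,0,0,0,0,0.145,0,0,0,0,0,0.145,0,0,0,0,0,0.145,0,0,0,0,0,0.145,0,0,0,0,0,0.145]' --gripper 120

```text
time: 43.55
tool_pos: [0.555, 0.0826, 0.1354]
eef_rot: [[0.953, 0.303, -0.003], [0.303, -0.953, 0.0], [-0.003, -0.001, -1.0]]
force: [-0.4, -0.1, 0.7]
finger_gap: 0.0453
```

Request:
send_rows --targets '[0,0,4,0,0,0.139,0,0,10,0,0,0.139,0,0,10,0,0,0.139,0,0,6,0,0,0.139,0,0,0,0,0,0,0,0,0,0,0,0,0,0,0,0,0,0,0,0,0,0,0,0,0,0,0,0,0,0,0,0,0,0,0,0]'

```text
time: 44.55
tool_pos: [0.5561, 0.0826, 0.1072]
eef_rot: [[0.971, -0.239, 0.0], [-0.239, -0.971, -0.0], [0.0, -0.0, -1.0]]
force: [-0.7, -0.3, 1.2]
finger_gap: 0.0452
```

Run:
```python
from h import *
vision.snapshot("top");p,R,o=st();print(p.round(4),np.round(o["qpos"],2))
t=np.array([.5564,.0825,.041]); print((R.T@(t-p)*1000).round(1),R.round(3).tolist())
```

```text
[0.556  0.0826 0.1072] [-0.05  0.19  1.87  0.    1.08  1.76]
[ 0.3  0.  66.2] [[0.971, -0.239, 0.0], [-0.239, -0.971, -0.0], [0.0, -0.0, -1.0]]
```

Request:
send_rows --targets '[-1,0,8,0,0,0,0,0,10,0,0,0,0,0,10,0,0,0,0,0,10,0,0,0,0,0,10,0,0,0,0,0,8,0,0,0,0,0,6,0,0,0,0,0,4,0,0,0,0,0,0,0,0,0,0,0,0,0,0,0]'

```text
time: 45.6
tool_pos: [0.5553, 0.0828, 0.0413]
eef_rot: [[0.971, -0.24, 0.001], [-0.24, -0.971, -0.0], [0.001, -0.0, -1.0]]
force: [-0.1, -0.5, 0.0]
finger_gap: 0.0455
```

Request:
send_rows --targets '[0,0,0,0,0,0,0,0,0,0,0,0,0,0,0,0,0,0,0,0,0,0,0,0,0,0,0,0,0,0,0,0,0,0,0,0,0,0,0,0,0,0,0,0,-2,0,0,0,0,0,-4,0,0,0,0,0,-4,0,0,0]' --gripper 255

```text
time: 46.6
tool_pos: [0.5547, 0.0829, 0.0509]
eef_rot: [[0.971, -0.24, -0.001], [-0.24, -0.971, 0.0], [-0.001, -0.0, -1.0]]
force: [-0.1, 0.4, -0.8]
finger_gap: 0.0146
```

Request:
send_rows --targets '[0,0,-5,0,0,0.006,0,0,-10,0,0,0.006,0,0,-15,0,0,0.006,0,0,-20,0,0,0.006,0,0,-20,0,0,0.006,0,0,-20,0,0,0.006,0,0,-20,0,0,0.006,0,0,-15,0,0,0.006,0,0,-5,0,0,0.006,0,0,0,0,0,0.006]'

```text
time: 47.6
tool_pos: [0.5554, 0.0828, 0.182]
eef_rot: [[0.955, -0.298, 0.002], [-0.298, -0.955, -0.0], [0.002, -0.0, -1.0]]
force: [-0.0, 0.4, -1.7]
finger_gap: 0.0144
```

Run:
```python
from h import *
vision.snapshot("top");a=vision.snapshot("scene");p,R,o=st();print(p.round(4),np.round(o["force"],1))
t=np.array([.600,.302,.015]); print((R.T@(t-p)*1000).round(1),R.round(3).tolist())
b=vision.snapshot("top")
for s in (a,b):
  for r in vision.regions_of(s,"tray")[:4]:
    m=np.argwhere(r["region"])[:,::-1]; P=np.array([w(s,u,v,.018)[:2] for u,v in m]).astype(np.float32)*1000
    x=cv2.minAreaRect(P); print(round(r["p"],2),np.round(r["extent"][:2]),np.round(x[0]),np.round(x[1]),round(x[2],1))
```

```text
[0.5544 0.0828 0.1801] [ 0.5 -0.  -1.2]
[ -21.5 -222.9  165.1] [[0.955, -0.298, -0.002], [-0.298, -0.955, 0.0], [-0.001, 0.0, -1.0]]
0.78 [319. 141.] [382. 737.] [139. 127.] 85.4
0.75 [317. 209.] [603. 298.] [124. 144.] 72.1
0.64 [284. 167.] [387. 476.] [ 54. 121.] 18.6
0.2 [169. 260.] [ 383. -107.] [ 67. 168.] 22.2
0.81 [246. 199.] [596. 304.] [112. 132.] 71.8
0.7 [115. 259.] [388. 744.] [115. 130.] 85.7
0.66 [194. 281.] [328. 480.] [116. 132.] 66.2
```

Request:
send_rows --targets '[-2,-10,0,0,0,0,-2,-20,0,0,0,0,-2,-30,0,0,0,0,-3,-35,0,0,0,0,-3,-35,0,0,0,0,-3,-30,0,0,0,0,-2,-25,0,0,0,0,-2,-18,0,0,0,0,-2,-12,0,0,0,0,0,-8,0,0,0,0]'

```text
time: 48.85
tool_pos: [0.6011, 0.3028, 0.1806]
eef_rot: [[0.955, -0.297, -0.001], [-0.297, -0.955, -0.0], [-0.001, 0.0, -1.0]]
force: [0.3, 0.6, -0.9]
finger_gap: 0.0147
```

Request:
send_rows --targets '[0,0,5,0,0,0,0,0,15,0,0,0,0,0,20,0,0,0,0,0,20,0,0,0,0,0,20,0,0,0,0,0,20,0,0,0,0,0,20,0,0,0,0,0,10,0,0,0,0,0,5,0,0,0,0,0,0,0,0,0]'

```text
time: 49.85
tool_pos: [0.601, 0.3014, 0.0453]
eef_rot: [[0.955, -0.298, -0.001], [-0.298, -0.955, -0.0], [-0.001, 0.001, -1.0]]
force: [0.1, -1.1, -0.5]
finger_gap: 0.0149
```

Run:
```python
from h import *
vision.snapshot("top");a=vision.snapshot("scene");p,R,o=st();print(p.round(4),np.round(o["force"],1)); save(a,"a9.png",(270,160,370,250),6)
```

```text
[0.602  0.302  0.0469] [-0.4  0.1 -0.6]
```

View pics/a9.png

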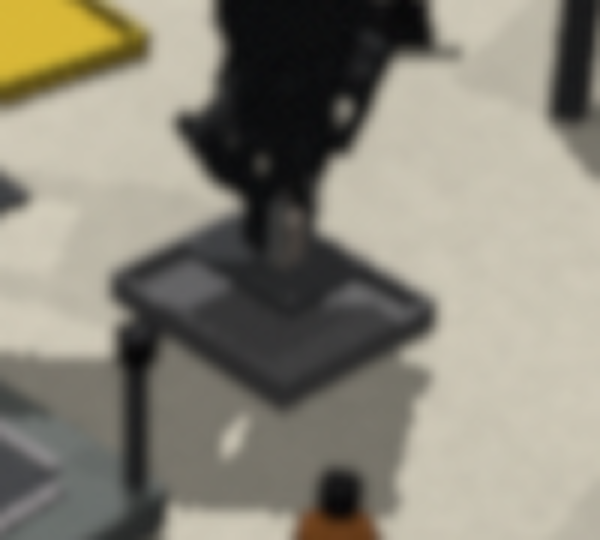

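Request:
send_rows --targets '[0,0,4,0,0,0,0,0,6,0,0,0,0,0,6,0,0,0,0,0,5,0,0,0,0,0,4,0,0,0,0,0,3,0,0,0,0,0,1,0,0,0,0,0,1,0,0,0,0,0,0.5,0,0,0,0,0,0,0,0,0]'

```text
time: 50.95
tool_pos: [0.6015, 0.302, 0.0157]
eef_rot: [[0.955, -0.298, 0.0], [-0.298, -0.955, 0.0], [0.0, -0.0, -1.0]]
force: [0.9, -0.7, -1.0]
finger_gap: 0.0147
```

Request:
send_rows --targets '[0,0,0.5,0,0,0,0,0,0.5,0,0,0,0,0,0,0,0,0,0,0,0,0,0,0,0,0,0,0,0,0,0,0,0,0,0,0,0,0,0,0,0,0,0,0,0,0,0,0,0,0,0,0,0,0,0,0,0,0,0,0]'

```text
time: 51.95
tool_pos: [0.6015, 0.302, 0.0156]
eef_rot: [[0.955, -0.297, 0.0], [-0.297, -0.955, -0.0], [0.0, 0.0, -1.0]]
force: [-3.4, -0.8, 5.8]
finger_gap: 0.0143
```

Contact at 5.8 N, so I release and rise.

Request:
send_rows --targets '[0,0,-0.4,0,0,0,0,0,0,0,0,0,0,0,0,0,0,0,0,0,0,0,0,0,0,0,0,0,0,0,0,0,-5,0,0,0,0,0,-15,0,0,0,0,0,-20,0,0,0,0,0,-25,0,0,0,0,0,-25,0,0,0]' --gripper 135

```text
time: 52.95
tool_pos: [0.6015, 0.302, 0.1071]
eef_rot: [[0.955, -0.298, 0.001], [-0.298, -0.955, 0.0], [0.001, -0.001, -1.0]]
force: [0.1, -0.0, -0.7]
finger_gap: 0.0403
```

Request:
send_rows --targets '[0,0,-20,0,0,0,0,0,-10,0,0,0,0,0,-5,0,0,0,0,0,0,0,0,0,0,0,0,0,0,0,0,0,0,0,0,0,0,0,0,0,0,0,0,0,0,0,0,0,0,0,0,0,0,0,0,0,0,0,0,0]'

```text
time: 53.95
tool_pos: [0.6013, 0.3019, 0.1398]
eef_rot: [[0.955, -0.298, -0.0], [-0.298, -0.955, -0.0], [-0.0, 0.0, -1.0]]
force: [-0.1, 0.1, 0.3]
finger_gap: 0.0399
```

Run:
```python
from h import *
a=vision.snapshot("scene");p,R,o=st();print(p.round(4),np.round(o["force"],1)); save(a,"a10.png",(200,160,370,290),4)
```

```text
[0.6013 0.302  0.1398] [-0.6 -0.5  1.2]
```

Run:
```python
from h import *
a=vision.snapshot("scene")
for q,z in(("single_plate",.01),("clip_post",.066),("clip_leaf",.042)): print(q,[(round(r["p"],2),np.round(r["extent"],1).tolist(),w(a,*r["extent"][:2],z).round(3).tolist()) for r in vision.regions_of(a,q)[:2]])
workorder.hand_in()
```

```text
single_plate [(0.91, [316.5, 210.1, 30.7, 20.1], [0.606, 0.304, 0.01])]
clip_post [(0.64, [313.6, 211.4, 28.5, 21.4], [0.637, 0.223, 0.066])]
clip_leaf [(0.73, [228.3, 212.6, 18.3, 19.9], [0.412, 0.119, 0.042]), (0.61, [241.9, 244.7, 21.5, 8.2], [0.532, 0.022, 0.042])]
the job is handed in; nothing more can be done
```

The single-tooth plate has been scanned and laid in the grey tray, and the job was handed in at about 54 s. `hand_in` reports no verdict, so what follows is what I saw and measured.

- **Seating:** I slid the plate along the stage until the force rose against the +x stop and then the +y stop, and let go. The clip was still off, at about 1.0 rad.
- **Clip on:** I swung it until it stopped moving under about 20 N. The picture afterwards showed the leaf lying on the plate's edge.
- **Scan key:** It bottomed out at 11 to 20 N, against about 5 N needed for full travel. I held it there for more than a second, then let it up.
- **Clip clear:** I swung it back to about 1.25 rad, judged from the picture.
- **Tray:** I lowered the plate until it touched the floor at about 6 N, then released it and raised the gripper clear.

**Last checks:** the network finds the plate at (0.606, 0.304), within about 1 cm of the tray centre. The clip leaf was found where it should be when clear, but only as its second candidate (0.61). The best leaf candidate (0.73) was somewhere else, and the post detection (0.64) fell on the plate in the tray; I took both as false reports. I could not view the last picture because the 12-picture limit was used up, so the final state rests on those detections and on the contact forces.

While leading the clip, the post measured a few mm off the position I had predicted. I followed the forces instead of the prediction there.

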